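# Turn the rosemary to the next hole of its indexed stand

## Task

The rosemary has leaned to the light: pull the red sprung index pin of its wooden turning stand right up out of its hole, turn the stand anticlockwise (seen from above, the way the white arrow points) with the pot riding on it, and let the pin spring fully home into the next hole. The next hole is out of sight under the disc, so feel for it and do not force the pin sideways against it; keep the pot standing in the middle, leave the other things alone and let go of the stand at the end.

Things in the scene. Friction and masses are not known exactly. Their poses are not given: they have to be found in the camera images.
- base: Fixed round grey base of the turning stand, 270 mm across, 31 mm high, screwed to the sill. Origin on the stand's vertical turning axis, at the sill surface. z up. Its x axis is fixed to the base: at joint disc = 0 the pin stands at an angle of pi - 0.56 rad from it, anticlockwise seen from above.
- disc (a joint): Angle (rad) of the wooden turning disc (300 mm across, top 44 mm above the sill), 0 at the start, growing anticlockwise seen from above; stops at 1.4. Light friction, about 2.5 N at the pin. The next hole lies somewhere between 0.63 and 1.13 rad, differing each time and not shown; between the holes the pin tip rides on a flat steel track.
- pin (a joint): Lift (m) of the sprung index pin: 0 home in a hole, 0.015 at its upper stop; 0.008 to 0.009 while its round tip (10 mm; holes 13 mm wide, 9 mm deep) rides on the track. Spring: 6 N down at 0, 10 N at 0.015. Damped (40 N per m/s): swept across faster than about 30 mm/s it may skip the hole, and it cannot drop while held up. More than 25 N of pin against hole or track counts as forced.
- knob (a point): Centre of the pin's red upright cylindrical knob, 24 mm across, 30 mm tall: the handle to pull the pin and turn the disc. 125 mm from the turning axis; with the pin home its centre is 77 mm above the sill, its underside 62 mm, with an 18 mm wide neck below. Best gripped from above, fingers closing along the rim (tangentially), as the pot stands inward. Rises with the pin, turns with the disc.
- pot: Blue ceramic pot with rosemary, 104 mm across and 88 mm tall (sprigs to about 165 mm), about 0.8 kg, standing loose in the middle of the disc. Origin under its centre, 44 mm above the sill. z up.
- crate: Closed green plastic crate with snap latch and an olive wood spoon on its lid, 210 x 160 mm, 114 mm tall, fixed. Origin under its centre. Leave alone.
- cup: Stainless measuring cup, 74 mm across, 60 mm tall, short handle to its +y. Origin under its centre. Leave alone.
- jar: Small closed glass jar, 60 mm across, 85 mm tall. Origin under its centre. Leave alone.
- pruner: Bypass pruner lying flat, about 165 mm long along its x and 50 mm wide, 14 mm high. Origin near its pivot. Leave alone.
Mind the look-alikes: they are no part of the job. Leave any green or pink look-alike of the pot alone.

How it is judged (in metres and radians):
On the way, in this order (a step that is already met when the one before it is completed fails the run):
1. the pin is pulled clear of its hole before the disc is turned (value of joint pin above 0.0095 m and value of joint disc below 0.08 rad), for 0.1 s.
2. the disc is turned on anticlockwise (value of joint disc above 0.3 rad).
3. the pin has sprung into the next hole (value of joint pin below 0.003 m and value of joint disc above 0.58 rad), for 0.1 s.
At the end, for the whole second after the job is handed in: the pin is fully home (within 2 mm) in the next hole, the disc at rest between 0.58 and 1.18 rad, the pot at rest, upright within 0.1 rad and within 25 mm of the stand's axis (value of joint pin below 0.002 m and value of joint disc between 0.58 and 1.18 rad and velocity of joint disc between -0.05 and 0.05 rad/s and angle between pot's own z axis and vertical below 0.1 rad and horizontal distance between pot and base below 0.025 m and linear speed of pot below 0.02 m/s); the robot touches nothing.
It fails at once if the pin is forced against its hole or track with more than 25 N (contact force between pin and base above 25 N).
It fails at once if the pot is tipped or shoved off the middle (angle between pot's own z axis and vertical above 0.25 rad or horizontal distance between pot and base above 0.03 m).
It fails at once if the robot touches the pot hard (contact force between the arm and pot above 5 N).
It fails at once if a bystander is disturbed (distance of any of cup, jar, pruner from where it was at the start of the episode above 0.02 m or contact force between the arm and crate above 5 N).
It also fails if it takes over 61 s, if anything falls off the work surface, if the arm or the gripper's body presses on something with over 40 N, if the wrist force passes 120 N, or if a joint passes its speed limit or range.

## Robot

A 6-joint arm with a two-finger parallel gripper is mounted at the origin on the work surface. World frame = base frame: x ahead of the robot, y to its left, z up, the work surface at z = 0. Lengths are in m, angles in degrees, forces in N, time in s.
With the tool pointing down it reaches from about 0.3 to 0.75 m from the base axis. Payload 8.5 kg.
Tool frame: the origin (TCP) lies on the centre line of the jaws, within the pads' length; the fingertips stand 17 mm ahead of it and the grasp point (between the pads) lies 2 mm behind it (env.tip_extent is the distance from the TCP to the fingertips, in m); z points along the fingers, y is the direction in which the jaws open and shut (so a half turn about z gives the same grasp; the last joint's range is limited). The gripper opens to 85 mm and grips with 20 to 120 N. Pads are 22 mm wide; open, the fingers measure 114 mm over their backs; the gripper's body (76 mm by 85 mm) begins 54 mm behind the grasp point. The pads swing forward as they close: fully open they stand 13 mm farther back than shut.
Start: joints at [64.899, 21.807, 74.336, -0, 83.858, -12.336], TCP at [0.122, 0.536, 0.248] pointing down, gripper open.
Joint ranges: [-178.18, 178.18], [-50.72, 133.34], [12.68, 142.11], [-81.47, 261.47], [9.98, 163.14], [-165.26, 165.26]. Speed limits (degrees/s): [136.94, 136.94, 180, 180, 180, 180].

## Interface

Orientations are given as a 3x3 rotation matrix whose columns are the frame's x, y, z axes.
In Python, from rig import telemetry, get_image, camera_params, close_job, env gives the robot as it stands.
- The arm moves only by the tool apply_moves, never from a script. Its argument "motion" is a list of rows, each an object of numbers: "tx", "ty", "tz": the shift along the tool's x, y, z in cm; "turn": the turn about the tool's z in degrees; "jaw": the gripper's target within -1 to 1 (fully open at 1, half-way at 0, shut at -1). In form: [{"tx": .., "ty": .., "tz": .., "turn": .., "jaw": ..}, ...]. A call has 1 to 5 rows; each row is the pose to reach, as a shift and turn from the pose measured when the call began, along the tool's axes at that moment; what a row does not reach only later rows make up. A row lasts 1/12 s, in which the tool goes at most 41.7 mm and 7.16 degrees, less where a joint would pass 70% of its speed; a pose out of reach is approached as far as the arm can. A call with a gripper value outside its range is refused whole. The fingers move at their own pace and stop on an object; "squeeze" is the grip in N (left out, the last holds). Time passes only in rows, so rows that repeat a pose let the fingers close. It gives the time, the measured TCP pose, the force and the opening at its end, in the units of the state.
- telemetry.observe(): the state, without advancing time (a new reading comes with each control period).
- get_image(name): name is "side" or "top"; returns (picture, depth): 400x640x3 uint8, red, green, blue; 400x640 float32, m along the optical axis (not along the pixel's ray), 0 where there is no reading.
- camera_params(name): a dict with "fx", "fy", "cx", "cy" (pixels), "rvec" (rotation vector, rad) and "tvec" (3), from world to camera coordinates, as OpenCV has them. Camera axes: x right, y down, z forward; pixel columns grow to the right and rows downward; lengths in m; the calibration is good to about 2 mm. A picture is of the moment at which its call begins. camera_params takes no time and is no camera call.
- close_job(): hands the job in, once; it reports no verdict.
The state is a dict: "time_s": time; "q": joint angles; "qvel": joint speeds; "joint_efforts": joint torques, N m; "position": TCP position; "tool_rot": TCP orientation; "ft_force": force on the tool from outside, world axes, zero at the start; "wrist_torque": the same for the moment, N m; "grip_width": finger opening in m.
Only numpy, scipy, OpenCV 4.12 (cv2) and the standard library are available. Lean on these libraries where they do the work, as an engineer would, in place of code of your own. Each camera call takes 0.05 s, during which the arm holds its last target. There are 200 camera calls.

## Working session

There is one attempt and no reset: what is moved stays moved. The work goes in short steps, Python scripts to look and compute and a tool call to move; the robot and the scene stay as the last step left them, time stands still between calls to the robot, and variables do not carry over. Pictures are saved under pics/ and viewed, about 8 in all and at most 12, crops included, and the job is handed in when it is done.

Besides the shell and the picture viewer there is one more tool, called after "Request:" by a JSON object that holds its "fn" and its "kwargs", one argument or row to a line. apply_moves: Moves the arm, as the interface text tells. Its arguments: {"type":"object","properties":{"motion":{"type":"array"},"squeeze":{"type":"number"}},"required":["motion"]}

```bash
mkdir -p pics; cat > h.py <<'E'
import numpy as np, cv2
from rig import telemetry, get_image, camera_params, close_job, env
def cam(n):
    p=camera_params(n); K=np.array([[p['fx'],0,p['cx']],[0,p['fy'],p['cy']],[0,0,1.]])
    R=cv2.Rodrigues(np.array(p['rvec'],float))[0]; t=np.array(p['tvec'],float).ravel(); return K,R,t
def ray(n,u,v):
    K,R,t=cam(n); d=R.T@np.linalg.inv(K)@np.array([u,v,1.]); return -R.T@t,d
def onz(n,u,v,z):
    c,d=ray(n,u,v); return c+d*(z-c[2])/d[2]
def cloud(n,D):
    K,R,t=cam(n); v,u=np.mgrid[:D.shape[0],:D.shape[1]]
    P=np.stack([(u-K[0,2])/K[0,0]*D,(v-K[1,2])/K[1,1]*D,D],-1); return (P-t)@R
def save(n,name):
    I,D=get_image(n); cv2.imwrite('pics/'+name+'.png',I[:,:,::-1]); np.save('pics/'+name,D); return I,D
E
python3 - <<'E'
from h import *
for n in ('top','side'):
    I,D=save(n,n+'0'); P=cloud(n,D)
    h=cv2.cvtColor(I,cv2.COLOR_RGB2HSV)
    m=(((h[...,0]<8)|(h[...,0]>172))&(h[...,1]>130)&(h[...,2]>80)).astype(np.uint8)
    k,l,s,c=cv2.connectedComponentsWithStats(m)
    print(n,-cam(n)[1].T@cam(n)[2])
    for i in range(1,k):
        if s[i,4]>20: print(s[i],c[i],np.median(P[(l==i)&(D>0)],0),P[(l==i)&(D>0)][:,2].max())
print(telemetry.observe())
E
```

```text
top [0.43535473 0.01656487 1.4887191 ]
[328 220   9   9  55] [332.14545455 224.01818182] [ 0.45656117 -0.01096359  0.08935504] 0.09772700112119541
side [0.38484663 0.69680093 0.94515884]
[241  97   8   6  31] [244.4516129   99.96774194] [ 1.08543962 -0.80979947 -0.14223637] -0.13713640795724832
[223 132  11   4  27] [228.         133.74074074] [ 1.07465938 -0.53943023 -0.14253596] -0.13845345348291424
[200 172  13   4  28] [206.14285714 173.85714286] [ 1.07661703 -0.27719801 -0.1434757 ] -0.13959117908214652
[187 196  14   3  27] [193.55555556 196.88888889] [ 1.07754975 -0.14807789 -0.14318056] -0.13892374657325096
[342 202   8  10  54] [344.87037037 205.7962963 ] [ 0.46207902 -0.00854237  0.09208618] 0.09532507084385751
[173 221  14   4  32] [179.1875 222.8125] [ 1.07724366 -0.01674964 -0.14361332] -0.07844527697346479
[157 250  15   5  41] [164.         251.95121951] [ 1.07462358  0.11173464 -0.14376301] -0.140336661531286
[138 282  17   7  73] [146.32876712 285.10958904] [ 1.07325114  0.24072545 -0.14380196] -0.08074247578415744
[118 321  17   6  68] [125.80882353 323.26470588] [ 
[... 248 characters left out ...]
80078759e-04,
        8.38573603e+01, -1.23346825e+01]), 'qvel': array([-0.0098926 , -0.00255057, -0.14186735,  0.00697753,  0.13315837,
       -0.01018175]), 'joint_efforts': array([ 3.83626786e-03, -4.49219763e+01, -2.31655920e+01, -1.99854749e-04,
        3.73176517e-03,  1.56982480e-05]), 'position': array([0.12143834, 0.53618699, 0.24779124]), 'tool_rot': array([[-9.75274153e-01,  2.20997817e-01, -5.39508387e-04],
       [ 2.20998305e-01,  9.75273525e-01, -1.14014935e-03],
       [ 2.74197729e-04, -1.23118863e-03, -9.99999204e-01]]), 'ft_force': array([ 0.07451977, -0.13028249, -0.30026652]), 'wrist_torque': array([0.01505967, 0.02892785, 0.0217379 ]), 'grip_width': 0.08550824997630388}
```

View pics/top0.png

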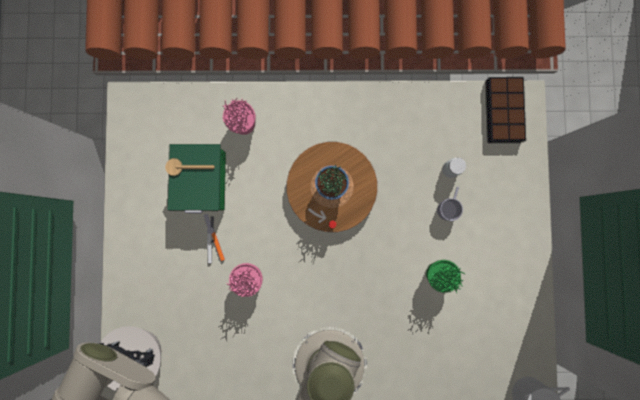

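View pics/side0.png

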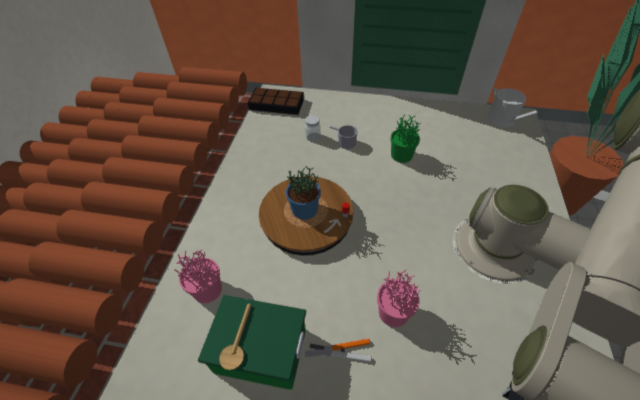

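The top view shows the brown disc at about (332,187), the blue pot at (332,182) and the red knob at (332,224). The white arrow points right, towards -y. In the side view the knob is at (345,206).
Could be mistaken for the target: pink pots, top (240,117) and (245,281); green pot (444,277); roof tiles, which also match the red mask but lie at z<0. My choice is the red knob on the brown disc beside the arrow.

```bash
python3 - <<'E'
from h import *
from scipy.optimize import least_squares
# disc from depth
for n in ('top','side'):
    D=np.load(f'pics/{n}0.npy'); I=cv2.imread(f'pics/{n}0.png'); P=cloud(n,D)
    h=cv2.cvtColor(I,cv2.COLOR_BGR2HSV)
    m=(abs(P[...,2]-0.044)<0.008)&(abs(P[...,0]-.57)<.2)&(abs(P[...,1]+.02)<.2)&(h[...,0]<22)&(h[...,1]>60)
    c=max(cv2.findContours(m.astype(np.uint8),0,1)[0],key=cv2.contourArea)[:,0]
    Q=np.array([onz(n,u,v,.044) for u,v in cv2.convexHull(c)[:,0]])[:,:2]
    r=least_squares(lambda p:np.hypot(*(Q-p[:2]).T)-p[2],[.57,-.02,.15],loss='soft_l1',f_scale=.003)
    print(n,'disc',r.x,len(Q))
    # blue pot
    m=(h[...,0]>95)&(h[...,0]<125)&(h[...,1]>90)&(abs(P[...,0]-.57)<.1)&(abs(P[...,1]+.02)<.1)
    q=P[m]; print('pot',m.sum(),q.min(0),q.max(0),q.mean(0))
A=[ray('top',332.15,224.0),ray('side',344.9,205.8)]
M=0;b=0
for c,d in A:
    d=d/np.linalg.norm(d);J=np.eye(3)-np.outer(d,d);M=M+J;b=b+J@c
print('knob',np.linalg.solve(M,b), 'top@.092',onz('top',332.15,224,.092),'side@.08',onz('side',344.9,205.8,.082))
I=cv2.imread('pics/side0.png')[150:260,240:380]; cv2.imwrite('pics/crop.png',cv2.resize(I,None,fx=5,fy=5,interpolation=2))
E
```

```text
top disc [ 0.5801896  -0.01127174  0.14813022] 44
pot 55 [ 0.53540722 -0.05772573  0.11947775] [0.63150219 0.03804852 0.20649629] [ 0.58278478 -0.02099008  0.13101142]
side disc [ 0.58379693 -0.00844977  0.1500848 ] 38
pot 421 [ 0.53815342 -0.05247704  0.05323336] [0.63807444 0.04412016 0.16632244] [0.58020562 0.02537589 0.10328577]
knob [ 0.45877915 -0.01127739  0.08817143] top@.092 [ 0.4565405  -0.01139936  0.092     ] side@.08 [ 0.46151001 -0.01620003  0.082     ]
```

View pics/crop.png

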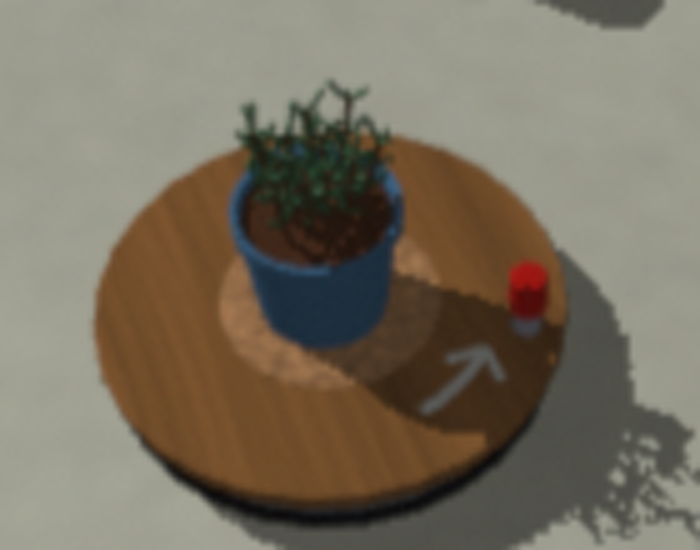

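The knob is at about (0.458,-0.012), 124 mm from the axis at about (0.582,-0.010), which fits the stated 125 mm. The crop confirms the red knob on its metal neck, next to the arrow tip. Moving over at height now, turning so that tool y points to -y.

Request:
{"fn": "apply_moves", "kwargs": {
  "motion": [
    {"tx":-1.8,"ty":-1.84,"tz":-0.4,"turn":6.7,"jaw":0.2},
    {"tx":-3.6,"ty":-3.68,"tz":-0.8,"turn":13.4,"jaw":0.2},
    {"tx":-5.4,"ty":-5.5,"tz":-1.2,"turn":20,"jaw":0.2},
    {"tx":-7.2,"ty":-7.35,"tz":-1.6,"turn":26.7,"jaw":0.2},
    {"tx":-9.0,"ty":-9.2,"tz":-2,"turn":33.4,"jaw":0.2}
  ],
  "squeeze": 20
}}

```text
time_s: 0.52
position: [0.1892, 0.4254, 0.2678]
tool_rot: [[-0.689, 0.725, -0.001], [0.725, 0.689, -0.002], [-0.001, -0.002, -1.0]]
ft_force: [0.1, 0.5, -0.1]
grip_width: 0.0514
```

Request:
{"fn": "apply_moves", "kwargs": {
  "motion": [
    {"tx":-2.5,"ty":-0.55,"turn":6.7,"jaw":0.2},
    {"tx":-5,"ty":-1.1,"turn":13.4,"jaw":0.2},
    {"tx":-7.5,"ty":-1.65,"turn":20,"jaw":0.2},
    {"tx":-10,"ty":-2.2,"turn":26.7,"jaw":0.2},
    {"tx":-12.6,"ty":-2.7,"turn":33.4,"jaw":0.2}
  ]
}}

```text
invalid input
```

```bash
cat >> h.py <<'E'
def to(x,y,z,yaw):  # shift (cm) and turn (deg) to tool y at world angle yaw
    s=telemetry.observe(); R=s['tool_rot']; d=R.T@(np.array([x,y,z])-s['position'])*100
    a=np.degrees(np.arctan2(R[1,1],R[0,1])); print('t',s['time_s'],'pos',s['position'].round(4),'yaw',round(a,1),'tilt',R[2,:2].round(4),'F',s['ft_force'].round(1),'w',round(s['grip_width'],4))
    print('tx ty tz',d.round(2),'turn',round((a-yaw+180)%360-180,1))
E
python3 -c "
from h import *
to(.458,-.012,.27,-90);print(env.tip_extent)"
```

```text
t 0.5167 pos [0.1892 0.4254 0.2678] yaw 43.5 tilt [-0.0006 -0.0019] F [ 0.1  0.5 -0.1] w 0.0514
tx ty tz [-50.23 -10.63  -0.17] turn 133.5
0.017
```

Request:
{"fn": "apply_moves", "kwargs": {
  "motion": [
    {"tx":-2.5,"ty":-0.55,"tz":0,"turn":6.7,"jaw":0.2},
    {"tx":-5,"ty":-1.1,"tz":0,"turn":13.4,"jaw":0.2},
    {"tx":-7.5,"ty":-1.65,"tz":0,"turn":20,"jaw":0.2},
    {"tx":-10,"ty":-2.2,"tz":0,"turn":26.7,"jaw":0.2},
    {"tx":-12.6,"ty":-2.7,"tz":0,"turn":33.4,"jaw":0.2}
  ]
}}

```text
time_s: 0.93
position: [0.2565, 0.3143, 0.2677]
tool_rot: [[-0.17, 0.985, -0.001], [0.985, 0.17, -0.002], [-0.002, -0.002, -1.0]]
ft_force: [0.3, 0.5, -0.3]
grip_width: 0.0511
```

Request:
{"fn": "apply_moves", "kwargs": {
  "motion": [
    {"tx":-2.4,"ty":0.9,"tz":0,"turn":6.7,"jaw":0.2},
    {"tx":-4.8,"ty":1.8,"tz":0,"turn":13.4,"jaw":0.2},
    {"tx":-7.2,"ty":2.8,"tz":0,"turn":20,"jaw":0.2},
    {"tx":-9.6,"ty":3.7,"tz":0,"turn":26.7,"jaw":0.2},
    {"tx":-12,"ty":4.6,"tz":0,"turn":33.4,"jaw":0.2}
  ]
}}

```text
time_s: 1.35
position: [0.3226, 0.2027, 0.2677]
tool_rot: [[0.405, 0.914, -0.002], [0.914, -0.405, -0.002], [-0.003, -0.001, -1.0]]
ft_force: [1.5, 0.7, 0.2]
grip_width: 0.0509
```

Request:
{"fn": "apply_moves", "kwargs": {
  "motion": [
    {"tx":-1.5,"ty":2.1,"tz":0,"turn":6.7,"jaw":0.2},
    {"tx":-3,"ty":4.2,"tz":0,"turn":13.4,"jaw":0.2},
    {"tx":-4.5,"ty":6.3,"tz":0,"turn":20,"jaw":0.2},
    {"tx":-6,"ty":8.4,"tz":0,"turn":26.7,"jaw":0.2},
    {"tx":-7.4,"ty":10.5,"tz":0,"turn":33.4,"jaw":0.2}
  ]
}}

```text
time_s: 1.77
position: [0.3888, 0.0912, 0.2677]
tool_rot: [[0.845, 0.535, -0.002], [0.535, -0.845, -0.002], [-0.003, 0.001, -1.0]]
ft_force: [1.7, 0.9, 1.1]
grip_width: 0.0511
```

```bash
python3 -c "
from h import *
to(.458,-.012,.27,-90)"
```

```text
t 1.7667 pos [0.3888 0.0912 0.2677] yaw -57.7 tilt [-0.0029  0.0006] F [1.7 0.9 1.1] w 0.0511
tx ty tz [ 0.33 12.42 -0.22] turn 32.3
```

Request:
{"fn": "apply_moves", "kwargs": {
  "motion": [
    {"tx":0.07,"ty":2.5,"tz":0,"turn":6.5,"jaw":0.2},
    {"tx":0.13,"ty":5,"tz":0,"turn":13,"jaw":0.2},
    {"tx":0.2,"ty":7.5,"tz":0,"turn":19.4,"jaw":0.2},
    {"tx":0.26,"ty":10,"tz":0,"turn":25.9,"jaw":0.2},
    {"tx":0.33,"ty":12.4,"tz":0,"turn":32.3,"jaw":0.2}
  ]
}}

```text
time_s: 2.18
position: [0.4583, -0.0131, 0.2675]
tool_rot: [[1.0, -0.006, -0.003], [-0.006, -1.0, -0.002], [-0.003, 0.002, -1.0]]
ft_force: [-0.5, 1.0, 1.0]
grip_width: 0.0511
```

Request:
{"fn": "apply_moves", "kwargs": {
  "motion": [
    {"tx":0,"ty":0,"tz":3,"turn":0,"jaw":0.2},
    {"tx":0,"ty":0,"tz":6,"turn":0,"jaw":0.2},
    {"tx":0,"ty":0,"tz":9,"turn":0,"jaw":0.2},
    {"tx":0,"ty":0,"tz":12,"turn":0,"jaw":0.2},
    {"tx":0,"ty":0,"tz":14,"turn":0,"jaw":0.2}
  ]
}}

```text
time_s: 2.6
position: [0.4568, -0.0131, 0.125]
tool_rot: [[1.0, -0.006, -0.006], [-0.006, -1.0, -0.001], [-0.006, 0.001, -1.0]]
ft_force: [-0.3, -0.0, -0.7]
grip_width: 0.0512
```

```bash
python3 -c "
from h import *
I,D=save('side','side1')
cv2.imwrite('pics/crop1.png',cv2.resize(I[110:270,220:440,::-1],None,fx=3.6,fy=3.6,interpolation=2))
to(.458,-.012,.075,-90)"
```

```text
t 2.65 pos [ 0.4556 -0.0128  0.1225] yaw -90.3 tilt [-0.0108 -0.0004] F [-1.7 -0.3 -3.8] w 0.0512
tx ty tz [ 0.29 -0.08  4.75] turn -0.3
```

View pics/crop1.png

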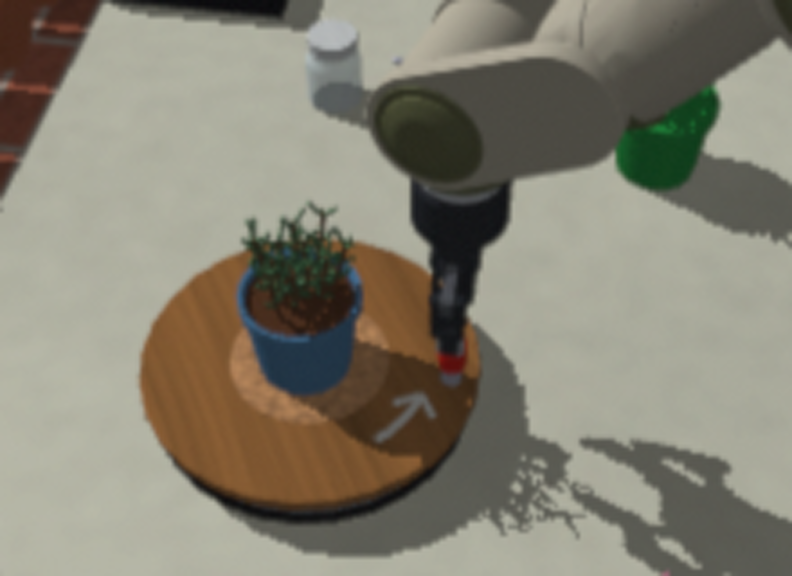

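The fingers are lined up over the red knob (crop (452,362)) and the gripper is well clear of the pot. Descending.

Request:
{"fn": "apply_moves", "kwargs": {
  "motion": [
    {"tx":0.1,"ty":-0.05,"tz":1.2,"turn":0,"jaw":0.1},
    {"tx":0.2,"ty":-0.08,"tz":2.4,"turn":0,"jaw":0.1},
    {"tx":0.25,"ty":-0.08,"tz":3.5,"turn":0,"jaw":0.1},
    {"tx":0.25,"ty":-0.08,"tz":4.3,"turn":0,"jaw":0.1},
    {"tx":0.25,"ty":-0.08,"tz":4.6,"turn":0,"jaw":0.1}
  ]
}}

```text
time_s: 3.07
position: [0.4575, -0.012, 0.076]
tool_rot: [[1.0, -0.006, -0.012], [-0.006, -1.0, 0.001], [-0.012, -0.001, -1.0]]
ft_force: [-0.3, -0.0, -1.1]
grip_width: 0.0471
```

Request:
{"fn": "apply_moves", "kwargs": {
  "motion": [
    {"tx":0,"ty":0,"tz":0,"turn":0,"jaw":0},
    {"tx":0,"ty":0,"tz":0,"turn":0,"jaw":-0.1},
    {"tx":0,"ty":0,"tz":0,"turn":0,"jaw":-0.2}
  ]
}}

```text
time_s: 3.32
position: [0.4578, -0.012, 0.0766]
tool_rot: [[1.0, -0.006, -0.011], [-0.006, -1.0, 0.0], [-0.011, -0.0, -1.0]]
ft_force: [-1.2, -0.1, -0.9]
grip_width: 0.0347
```

```bash
python3 -c "
from h import *
to(.458,-.012,.075,-90);print(telemetry.observe()['wrist_torque'])"
```

```text
t 3.3167 pos [ 0.4578 -0.012   0.0766] yaw -90.3 tilt [-0.0108 -0.0004] F [-1.2 -0.1 -0.9] w 0.0347
tx ty tz [ 0.02 -0.    0.16] turn -0.3
[ 0.06267125 -0.00988911  0.01827143]
```

Stiffness feel test: nudge the caged knob towards -y while the pin is still home.

Request:
{"fn": "apply_moves", "kwargs": {
  "motion": [
    {"tx":0,"ty":0.1,"tz":0.1,"turn":0,"jaw":-0.2},
    {"tx":0,"ty":0.2,"tz":0.1,"turn":0,"jaw":-0.2},
    {"tx":0,"ty":0.3,"tz":0.1,"turn":0,"jaw":-0.2}
  ]
}}

```text
time_s: 3.57
position: [0.4579, -0.0152, 0.0759]
tool_rot: [[1.0, -0.006, -0.01], [-0.006, -1.0, 0.0], [-0.01, -0.0, -1.0]]
ft_force: [0.4, 0.3, 0.2]
grip_width: 0.0342
```

Request:
{"fn": "apply_moves", "kwargs": {
  "motion": [
    {"tx":0,"ty":0.1,"tz":0,"turn":0,"jaw":-0.2},
    {"tx":0,"ty":0.1,"tz":0,"turn":0,"jaw":-0.2}
  ]
}}

```text
time_s: 3.73
position: [0.4579, -0.0164, 0.076]
tool_rot: [[1.0, -0.006, -0.01], [-0.006, -1.0, 0.0], [-0.01, -0.0, -1.0]]
ft_force: [0.3, -0.3, 0.3]
grip_width: 0.0342
```

Request:
{"fn": "apply_moves", "kwargs": {
  "motion": [
    {"tx":0,"ty":0.1,"tz":0,"turn":0,"jaw":-0.2},
    {"tx":0,"ty":0.1,"tz":0,"turn":0,"jaw":-0.2}
  ]
}}

```text
time_s: 3.9
position: [0.4578, -0.0174, 0.076]
tool_rot: [[1.0, -0.006, -0.01], [-0.006, -1.0, 0.0], [-0.01, -0.0, -1.0]]
ft_force: [0.4, 0.8, 0.1]
grip_width: 0.0343
```

Request:
{"fn": "apply_moves", "kwargs": {
  "motion": [
    {"tx":0,"ty":0.1,"tz":0,"turn":0,"jaw":-0.2},
    {"tx":0,"ty":0.1,"tz":0,"turn":0,"jaw":-0.2}
  ]
}}

```text
time_s: 4.07
position: [0.4577, -0.0183, 0.076]
tool_rot: [[1.0, -0.006, -0.01], [-0.006, -1.0, 0.001], [-0.01, -0.001, -1.0]]
ft_force: [-0.7, 2.5, 0.2]
grip_width: 0.0342
```

Request:
{"fn": "apply_moves", "kwargs": {
  "motion": [
    {"tx":0,"ty":0.1,"tz":0,"turn":0,"jaw":-0.2},
    {"tx":0,"ty":0.1,"tz":0,"turn":0,"jaw":-0.2}
  ]
}}

```text
time_s: 4.23
position: [0.4577, -0.019, 0.076]
tool_rot: [[1.0, -0.006, -0.01], [-0.006, -1.0, 0.002], [-0.01, -0.002, -1.0]]
ft_force: [-0.1, 5.9, 1.5]
grip_width: 0.0346
```

Request:
{"fn": "apply_moves", "kwargs": {
  "motion": [
    {"tx":0,"ty":0.1,"tz":0,"turn":0,"jaw":-0.2},
    {"tx":0,"ty":0.1,"tz":0,"turn":0,"jaw":-0.2}
  ]
}}

```text
time_s: 4.4
position: [0.4576, -0.0192, 0.076]
tool_rot: [[1.0, -0.007, -0.01], [-0.007, -1.0, 0.004], [-0.01, -0.003, -1.0]]
ft_force: [0.8, 7.5, 1.8]
grip_width: 0.0342
```

Request:
{"fn": "apply_moves", "kwargs": {
  "motion": [
    {"tx":0,"ty":-0.1,"tz":0,"turn":0,"jaw":-0.2},
    {"tx":0,"ty":-0.2,"tz":0,"turn":0,"jaw":-0.2},
    {"tx":0,"ty":-0.4,"tz":0,"turn":0,"jaw":-0.2},
    {"tx":0,"ty":-0.6,"tz":0,"turn":0,"jaw":-0.2}
  ]
}}

```text
time_s: 4.73
position: [0.4577, -0.0133, 0.076]
tool_rot: [[1.0, -0.007, -0.01], [-0.007, -1.0, 0.003], [-0.01, -0.003, -1.0]]
ft_force: [0.1, 0.2, 0.3]
grip_width: 0.0342
```

The arm is soft, about 8 N per mm of lead, so 2 mm pushes stay safe. The knob centre is at y≈-0.0123. Gripping and lifting now.

Request:
{"fn": "apply_moves", "kwargs": {
  "motion": [
    {"tx":0,"ty":-0.08,"tz":0.05,"turn":0,"jaw":-0.3},
    {"tx":0,"ty":-0.08,"tz":0.05,"turn":0,"jaw":-0.5},
    {"tx":0,"ty":-0.08,"tz":0.05,"turn":0,"jaw":-0.7},
    {"tx":0,"ty":-0.08,"tz":0.05,"turn":0,"jaw":-0.7},
    {"tx":0,"ty":-0.08,"tz":0.05,"turn":0,"jaw":-0.7}
  ],
  "squeeze": 40
}}

```text
time_s: 5.15
position: [0.4577, -0.0124, 0.0756]
tool_rot: [[1.0, -0.007, -0.01], [-0.007, -1.0, 0.003], [-0.01, -0.003, -1.0]]
ft_force: [-0.9, 1.9, 2.7]
grip_width: 0.023
```

Request:
{"fn": "apply_moves", "kwargs": {
  "motion": [
    {"tx":0,"ty":0,"tz":-0.25,"turn":0,"jaw":-0.7},
    {"tx":0,"ty":0,"tz":-0.5,"turn":0,"jaw":-0.7},
    {"tx":0,"ty":0,"tz":-0.75,"turn":0,"jaw":-0.7},
    {"tx":0,"ty":0,"tz":-1.0,"turn":0,"jaw":-0.7},
    {"tx":0,"ty":0,"tz":-1.3,"turn":0,"jaw":-0.7}
  ]
}}

```text
time_s: 5.57
position: [0.4577, -0.0124, 0.0885]
tool_rot: [[1.0, -0.007, -0.011], [-0.007, -1.0, 0.004], [-0.011, -0.004, -1.0]]
ft_force: [2.6, 0.6, -10.7]
grip_width: 0.0227
```

Request:
{"fn": "apply_moves", "kwargs": {
  "motion": [
    {"tx":0,"ty":0,"tz":-0.1,"turn":0,"jaw":-0.7},
    {"tx":0,"ty":0,"tz":-0.1,"turn":0,"jaw":-0.7},
    {"tx":0,"ty":0,"tz":-0.1,"turn":0,"jaw":-0.7}
  ]
}}

```text
time_s: 5.82
position: [0.4577, -0.0124, 0.0895]
tool_rot: [[1.0, -0.007, -0.011], [-0.007, -1.0, 0.004], [-0.011, -0.004, -1.0]]
ft_force: [2.6, 1.4, -9.7]
grip_width: 0.023
```

```bash
python3 -c "
from h import *
I,D=save('side','side2')
cv2.imwrite('pics/crop2.png',cv2.resize(I[180:235,315:385,::-1],None,fx=10,fy=10,interpolation=2))
to(.458,-.012,.075,-90)"
```

```text
t 5.8667 pos [ 0.4577 -0.0124  0.0894] yaw -90.4 tilt [-0.011  -0.0036] F [  1.3   0.9 -10.2] w 0.0228
tx ty tz [ 0.05 -0.04  1.44] turn -0.4
```

View pics/crop2.png

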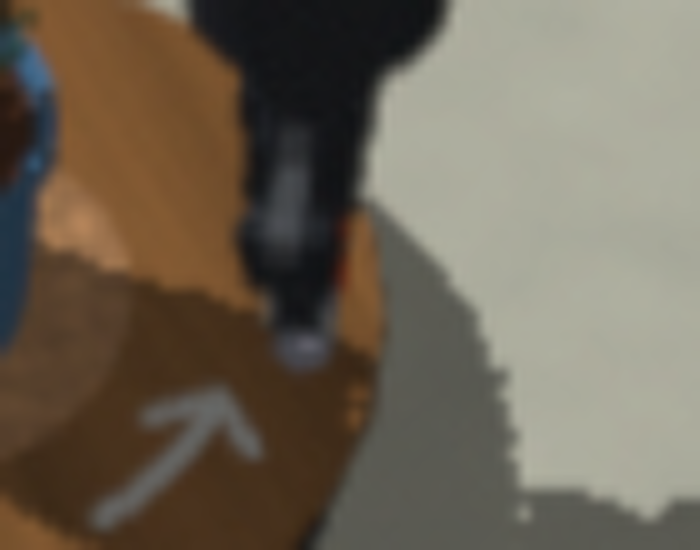

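The wrist reads -9.7 N at 13.7 mm lift, which matches the spring, so the pin is clear. The crop shows the neck at (300,345) risen under the fingers. Working out the arc rows.

```bash
cat >> h.py <<'E'
AX=np.array([.5827,-.010]); PH0=np.arctan2(-.0124+.010,.4577-.5827)
def arc(ths,dz=0,lead=0,yaw0=-90.4,z=None):
    s=telemetry.observe(); R=s['tool_rot']; p=s['position']
    a=np.degrees(np.arctan2(R[1,1],R[0,1])); r=p[:2]-AX; c=np.arctan2(r[1],r[0])-PH0
    print('th now',round((c+np.pi)%(2*np.pi)-np.pi,4),'rad',np.hypot(*r).round(4),'yaw th',round(np.radians((a-yaw0)),4),'F',s['ft_force'].round(1),'z',p[2].round(4),'w',s['grip_width'].round(4),'t',s['time_s'])
    for th in ths:
        q=AX+.125*np.array([np.cos(PH0+th),np.sin(PH0+th)])
        d=R.T@np.array([*(q-p[:2]),0 if z is None else z-p[2]])*100
        print(th,'tx %.2f ty %.2f tz %.2f turn %.1f'%(*d,(a-yaw0-np.degrees(th)+180)%360-180))
E
python3 -c "
from h import *
arc(np.arange(1,6)*.05,z=.0893)"
```

```text
Traceback (most recent call last):
  File "h.py", line 23, in arc
    print('th now',round((c+np.pi)%(2*np.pi)-np.pi,4),'rad',np.hypot(*r).round(4),'yaw th',round(np.radians((a-yaw0)),4),'F',s['ft_force'].round(1),'z',p[2].round(4),'w',s['grip_width'].round(4),'t',s['time_s'])
                                                                                                                                                                          ^^^^^^^^^^^^^^^^^^^^^
AttributeError: 'float' object has no attribute 'round'
```

```bash
sed -i "s/s\['grip_width'\].round(4)/round(s['grip_width'],4)/" h.py
python3 -c "
from h import *
arc(np.arange(1,6)*.05,z=.0893)"
```

```text
th now 0.0002 rad 0.1251 yaw th -0.0002 F [  1.3   0.9 -10.2] z 0.0894 w 0.0228 t 5.8667
0.05 tx 0.04 ty 0.62 tz 0.01 turn -2.9
0.1 tx 0.10 ty 1.24 tz 0.01 turn -5.7
0.15000000000000002 tx 0.20 ty 1.86 tz 0.00 turn -8.6
0.2 tx 0.32 ty 2.47 tz 0.00 turn -11.5
0.25 tx 0.48 ty 3.08 tz -0.00 turn -14.3
```

Request:
{"fn": "apply_moves", "kwargs": {
  "motion": [
    {"tx":0.03,"ty":0.62,"tz":0,"turn":-2.9,"jaw":-0.7},
    {"tx":0.1,"ty":1.24,"tz":0,"turn":-5.7,"jaw":-0.7},
    {"tx":0.18,"ty":1.86,"tz":0,"turn":-8.6,"jaw":-0.7},
    {"tx":0.31,"ty":2.47,"tz":0,"turn":-11.5,"jaw":-0.7},
    {"tx":0.47,"ty":3.08,"tz":0,"turn":-14.3,"jaw":-0.7}
  ]
}}

```text
time_s: 6.28
position: [0.4616, -0.0432, 0.089]
tool_rot: [[0.97, 0.242, -0.012], [0.242, -0.97, 0.004], [-0.011, -0.007, -1.0]]
ft_force: [1.3, 3.0, -9.8]
grip_width: 0.023
```

```bash
python3 -c "
from h import *
arc(np.arange(6,11)*.05,z=.089)"
```

```text
th now 0.2483 rad 0.1255 yaw th 0.2518 F [ 1.3  3.  -9.8] z 0.089 w 0.023 t 6.2833
0.30000000000000004 tx 0.08 ty 0.64 tz -0.01 turn -2.8
0.35000000000000003 tx 0.15 ty 1.27 tz -0.01 turn -5.6
0.4 tx 0.24 ty 1.88 tz -0.02 turn -8.5
0.45 tx 0.36 ty 2.50 tz -0.02 turn -11.4
0.5 tx 0.52 ty 3.10 tz -0.03 turn -14.2
```

Request:
{"fn": "apply_moves", "kwargs": {
  "motion": [
    {"tx":0.06,"ty":0.63,"tz":0,"turn":-2.8,"jaw":-0.7},
    {"tx":0.14,"ty":1.26,"tz":0,"turn":-5.6,"jaw":-0.7},
    {"tx":0.22,"ty":1.88,"tz":0,"turn":-8.5,"jaw":-0.7},
    {"tx":0.35,"ty":2.5,"tz":0,"turn":-11.4,"jaw":-0.7},
    {"tx":0.5,"ty":3.1,"tz":-0.03,"turn":-14.2,"jaw":-0.7}
  ]
}}

```text
time_s: 6.7
position: [0.4731, -0.0719, 0.0885]
tool_rot: [[0.88, 0.475, -0.015], [0.475, -0.88, 0.005], [-0.011, -0.012, -1.0]]
ft_force: [-1.0, 2.6, -10.5]
grip_width: 0.0229
```

Request:
{"fn": "apply_moves", "kwargs": {
  "motion": [
    {"tx":0,"ty":0,"tz":0.2,"turn":0,"jaw":-0.7},
    {"tx":0,"ty":0,"tz":0.35,"turn":0,"jaw":-0.7},
    {"tx":0,"ty":0,"tz":0.5,"turn":0,"jaw":-0.7},
    {"tx":0,"ty":0,"tz":0.5,"turn":0,"jaw":-0.7}
  ]
}}

```text
time_s: 7.03
position: [0.4734, -0.0722, 0.0842]
tool_rot: [[0.88, 0.474, -0.014], [0.474, -0.88, 0.004], [-0.01, -0.01, -1.0]]
ft_force: [1.2, -2.8, 0.5]
grip_width: 0.0226
```

```bash
python3 -c "
from h import *
arc([.5,.55],z=.084)"
```

```text
th now 0.4982 rad 0.1258 yaw th 0.5012 F [ 1.2 -2.8  0.5] z 0.0842 w 0.0226 t 7.0333
0.5 tx 0.08 ty 0.02 tz 0.02 turn 0.1
0.55 tx 0.11 ty 0.64 tz 0.01 turn -2.8
```

The pin tip now rests on the track: the wrist load dropped to about 0 at 8.4 mm. Opening the jaws a little to cage the knob, then pushing gently with one finger.

Request:
{"fn": "apply_moves", "kwargs": {
  "motion": [
    {"tx":0,"ty":0,"tz":0,"turn":0,"jaw":-0.3},
    {"tx":0,"ty":0,"tz":0,"turn":0,"jaw":-0.3},
    {"tx":0.06,"ty":0,"tz":0.2,"turn":0,"jaw":-0.3},
    {"tx":0.06,"ty":0,"tz":0.3,"turn":0,"jaw":-0.3}
  ],
  "squeeze": 20
}}

```text
time_s: 7.37
position: [0.4738, -0.0717, 0.0812]
tool_rot: [[0.88, 0.474, -0.014], [0.474, -0.88, 0.004], [-0.01, -0.01, -1.0]]
ft_force: [0.4, 0.7, -0.2]
grip_width: 0.0298
```

Request:
{"fn": "apply_moves", "kwargs": {
  "motion": [
    {"tx":0,"ty":0.1,"tz":0,"turn":-0.4,"jaw":-0.3},
    {"tx":0,"ty":0.2,"tz":0,"turn":-0.8,"jaw":-0.3},
    {"tx":0,"ty":0.3,"tz":0,"turn":-1.2,"jaw":-0.3}
  ]
}}

```text
time_s: 7.62
position: [0.4752, -0.0744, 0.081]
tool_rot: [[0.87, 0.493, -0.014], [0.493, -0.87, 0.004], [-0.01, -0.011, -1.0]]
ft_force: [0.8, -0.1, 0.2]
grip_width: 0.0296
```

Request:
{"fn": "apply_moves", "kwargs": {
  "motion": [
    {"tx":0,"ty":0.1,"tz":0,"turn":-0.4,"jaw":-0.3},
    {"tx":0,"ty":0.2,"tz":0,"turn":-0.8,"jaw":-0.3},
    {"tx":0,"ty":0.3,"tz":0,"turn":-1.2,"jaw":-0.3}
  ]
}}

```text
time_s: 7.87
position: [0.4762, -0.0759, 0.081]
tool_rot: [[0.859, 0.512, -0.015], [0.512, -0.859, 0.007], [-0.01, -0.014, -1.0]]
ft_force: [-0.6, 5.9, 0.8]
grip_width: 0.0299
```

```bash
python3 -c "
from h import *
arc([.55,.6],z=.081)"
```

```text
th now 0.5347 rad 0.1253 yaw th 0.5441 F [-0.6  5.9  0.8] z 0.081 w 0.0299 t 7.8667
0.55 tx 0.03 ty 0.19 tz -0.01 turn -0.3
0.6 tx 0.07 ty 0.81 tz -0.01 turn -3.2
```

Request:
{"fn": "apply_moves", "kwargs": {
  "motion": [
    {"tx":0,"ty":0.1,"tz":0,"turn":-0.3,"jaw":-0.3},
    {"tx":0,"ty":0.2,"tz":0,"turn":-0.6,"jaw":-0.3}
  ]
}}

```text
time_s: 8.03
position: [0.4769, -0.0772, 0.0809]
tool_rot: [[0.853, 0.521, -0.016], [0.521, -0.853, 0.008], [-0.01, -0.015, -1.0]]
ft_force: [-2.1, 6.8, 3.5]
grip_width: 0.0299
```

Request:
{"fn": "apply_moves", "kwargs": {
  "motion": [
    {"tx":0,"ty":0.1,"tz":0,"turn":-0.3,"jaw":-0.3},
    {"tx":0,"ty":0.2,"tz":0,"turn":-0.6,"jaw":-0.3}
  ]
}}

```text
time_s: 8.2
position: [0.4776, -0.0782, 0.0808]
tool_rot: [[0.848, 0.53, -0.017], [0.531, -0.848, 0.009], [-0.01, -0.017, -1.0]]
ft_force: [-0.8, 3.7, 2.6]
grip_width: 0.0299
```

Request:
{"fn": "apply_moves", "kwargs": {
  "motion": [
    {"tx":0,"ty":0.1,"tz":0,"turn":-0.3,"jaw":-0.3},
    {"tx":0,"ty":0.2,"tz":0,"turn":-0.6,"jaw":-0.3}
  ]
}}

```text
time_s: 8.37
position: [0.4783, -0.0793, 0.0809]
tool_rot: [[0.842, 0.54, -0.018], [0.54, -0.842, 0.011], [-0.009, -0.019, -1.0]]
ft_force: [-0.9, 8.2, 5.6]
grip_width: 0.03
```

```bash
python3 -c "
from h import *
arc([.55,.6],z=.081)"
```

```text
th now 0.5666 rad 0.1253 yaw th 0.577 F [-0.9  8.2  5.6] z 0.0809 w 0.03 t 8.3667
0.55 tx 0.03 ty -0.21 tz -0.01 turn 1.5
0.6 tx 0.04 ty 0.42 tz -0.02 turn -1.3
```

The tool shows a growing upward friction force (Fz 5.6 N), meaning it is dragging the knob down. I'll back off to unload it, then continue with slight upward relief.

Request:
{"fn": "apply_moves", "kwargs": {
  "motion": [
    {"tx":0.03,"ty":-0.2,"tz":0,"turn":0.5,"jaw":-0.3},
    {"tx":0.03,"ty":-0.35,"tz":0,"turn":0.5,"jaw":-0.3}
  ]
}}

```text
time_s: 8.53
position: [0.4768, -0.0764, 0.0809]
tool_rot: [[0.847, 0.532, -0.018], [0.532, -0.847, 0.01], [-0.01, -0.018, -1.0]]
ft_force: [-0.1, 0.0, -0.0]
grip_width: 0.0299
```

Request:
{"fn": "apply_moves", "kwargs": {
  "motion": [
    {"tx":0,"ty":0.1,"tz":0,"turn":-0.3,"jaw":-0.3},
    {"tx":0,"ty":0.2,"tz":-0.01,"turn":-0.6,"jaw":-0.3}
  ]
}}

```text
time_s: 8.7
position: [0.478, -0.0784, 0.081]
tool_rot: [[0.841, 0.541, -0.017], [0.542, -0.841, 0.01], [-0.009, -0.018, -1.0]]
ft_force: [-0.5, -0.0, 0.1]
grip_width: 0.0301
```

Request:
{"fn": "apply_moves", "kwargs": {
  "motion": [
    {"tx":0,"ty":0.1,"tz":-0.01,"turn":-0.3,"jaw":-0.3},
    {"tx":0,"ty":0.2,"tz":-0.02,"turn":-0.6,"jaw":-0.3}
  ]
}}

```text
time_s: 8.87
position: [0.4788, -0.0797, 0.0811]
tool_rot: [[0.835, 0.55, -0.018], [0.551, -0.835, 0.011], [-0.009, -0.019, -1.0]]
ft_force: [-2.4, 7.0, 2.0]
grip_width: 0.0294
```

Request:
{"fn": "apply_moves", "kwargs": {
  "motion": [
    {"tx":0,"ty":0.1,"tz":-0.01,"turn":-0.3,"jaw":-0.3},
    {"tx":0,"ty":0.2,"tz":-0.02,"turn":-0.6,"jaw":-0.3}
  ]
}}

```text
time_s: 9.03
position: [0.4794, -0.0806, 0.081]
tool_rot: [[0.829, 0.559, -0.02], [0.56, -0.829, 0.013], [-0.009, -0.022, -1.0]]
ft_force: [-1.0, 3.4, -0.7]
grip_width: 0.0303
```

Request:
{"fn": "apply_moves", "kwargs": {
  "motion": [
    {"tx":0,"ty":0.1,"tz":-0.01,"turn":-0.3,"jaw":-0.3},
    {"tx":0,"ty":0.2,"tz":-0.02,"turn":-0.6,"jaw":-0.3}
  ]
}}

```text
time_s: 9.2
position: [0.4802, -0.0818, 0.081]
tool_rot: [[0.822, 0.568, -0.021], [0.569, -0.822, 0.014], [-0.009, -0.024, -1.0]]
ft_force: [-1.6, 6.9, -0.2]
grip_width: 0.0298
```

```bash
python3 -c "
from h import *
arc([.6],z=.081)"
```

```text
th now 0.5915 rad 0.1252 yaw th 0.6119 F [-1.6  6.9 -0.2] z 0.081 w 0.0298 t 9.2
0.6 tx 0.02 ty 0.11 tz -0.00 turn 0.7
```

Request:
{"fn": "apply_moves", "kwargs": {
  "motion": [
    {"tx":0,"ty":0.1,"tz":-0.01,"turn":-0.2,"jaw":-0.3},
    {"tx":0,"ty":0.2,"tz":-0.01,"turn":-0.5,"jaw":-0.3}
  ]
}}

```text
time_s: 9.37
position: [0.481, -0.083, 0.0808]
tool_rot: [[0.817, 0.576, -0.022], [0.576, -0.817, 0.015], [-0.009, -0.025, -1.0]]
ft_force: [-1.4, 5.1, -0.6]
grip_width: 0.0298
```

Request:
{"fn": "apply_moves", "kwargs": {
  "motion": [
    {"tx":0,"ty":0.1,"tz":-0.01,"turn":-0.2,"jaw":-0.3},
    {"tx":0,"ty":0.2,"tz":-0.01,"turn":-0.5,"jaw":-0.3}
  ]
}}

```text
time_s: 9.53
position: [0.4818, -0.0842, 0.0808]
tool_rot: [[0.812, 0.583, -0.023], [0.584, -0.812, 0.016], [-0.009, -0.027, -1.0]]
ft_force: [-2.4, 6.3, 0.4]
grip_width: 0.03
```

Request:
{"fn": "apply_moves", "kwargs": {
  "motion": [
    {"tx":0,"ty":0.1,"tz":-0.01,"turn":-0.2,"jaw":-0.3},
    {"tx":0,"ty":0.2,"tz":-0.01,"turn":-0.5,"jaw":-0.3}
  ]
}}

```text
time_s: 9.7
position: [0.4824, -0.0852, 0.0807]
tool_rot: [[0.807, 0.591, -0.025], [0.591, -0.807, 0.018], [-0.009, -0.029, -1.0]]
ft_force: [-3.0, 7.2, 2.5]
grip_width: 0.0299
```

Request:
{"fn": "apply_moves", "kwargs": {
  "motion": [
    {"tx":0,"ty":0.1,"tz":-0.01,"turn":-0.2,"jaw":-0.3},
    {"tx":0,"ty":0.2,"tz":-0.01,"turn":-0.5,"jaw":-0.3}
  ]
}}

```text
time_s: 9.87
position: [0.4831, -0.0861, 0.0806]
tool_rot: [[0.801, 0.598, -0.026], [0.598, -0.801, 0.02], [-0.009, -0.031, -0.999]]
ft_force: [-1.5, 7.3, 0.1]
grip_width: 0.0297
```

Request:
{"fn": "apply_moves", "kwargs": {
  "motion": [
    {"tx":0,"ty":0.1,"tz":-0.01,"turn":-0.2,"jaw":-0.3},
    {"tx":0,"ty":0.2,"tz":-0.01,"turn":-0.5,"jaw":-0.3}
  ]
}}

```text
time_s: 10.03
position: [0.4842, -0.0876, 0.0806]
tool_rot: [[0.796, 0.605, -0.027], [0.606, -0.796, 0.02], [-0.009, -0.032, -0.999]]
ft_force: [-1.8, 3.4, 1.5]
grip_width: 0.03
```

```bash
python3 -c "
from h import *
arc([.6],z=.081)"
```

```text
th now 0.6476 rad 0.1254 yaw th 0.6572 F [-1.8  3.4  1.5] z 0.0806 w 0.03 t 10.0333
0.6 tx 0.04 ty -0.60 tz -0.02 turn 3.3
```

Request:
{"fn": "apply_moves", "kwargs": {
  "motion": [
    {"tx":0,"ty":0.1,"tz":-0.01,"turn":-0.3,"jaw":-0.3},
    {"tx":0,"ty":0.2,"tz":-0.02,"turn":-0.6,"jaw":-0.3}
  ]
}}

```text
time_s: 10.2
position: [0.4852, -0.0889, 0.0807]
tool_rot: [[0.789, 0.614, -0.027], [0.614, -0.789, 0.021], [-0.009, -0.033, -0.999]]
ft_force: [-2.3, 7.4, 1.3]
grip_width: 0.0297
```

Request:
{"fn": "apply_moves", "kwargs": {
  "motion": [
    {"tx":0,"ty":0.1,"tz":-0.01,"turn":-0.3,"jaw":-0.3},
    {"tx":0,"ty":0.2,"tz":-0.02,"turn":-0.6,"jaw":-0.3}
  ]
}}

```text
time_s: 10.37
position: [0.4861, -0.0902, 0.0807]
tool_rot: [[0.782, 0.622, -0.028], [0.623, -0.782, 0.022], [-0.008, -0.035, -0.999]]
ft_force: [-0.9, 5.0, -0.4]
grip_width: 0.0303
```

Request:
{"fn": "apply_moves", "kwargs": {
  "motion": [
    {"tx":0,"ty":0.1,"tz":-0.01,"turn":-0.3,"jaw":-0.3},
    {"tx":0,"ty":0.2,"tz":-0.02,"turn":-0.6,"jaw":-0.3}
  ]
}}

```text
time_s: 10.53
position: [0.487, -0.0914, 0.0806]
tool_rot: [[0.775, 0.631, -0.029], [0.631, -0.775, 0.023], [-0.008, -0.036, -0.999]]
ft_force: [-1.9, 5.4, -1.0]
grip_width: 0.03
```

Request:
{"fn": "apply_moves", "kwargs": {
  "motion": [
    {"tx":0,"ty":0.1,"tz":-0.01,"turn":-0.3,"jaw":-0.3},
    {"tx":0,"ty":0.2,"tz":-0.02,"turn":-0.6,"jaw":-0.3}
  ]
}}

```text
time_s: 10.7
position: [0.488, -0.0926, 0.0806]
tool_rot: [[0.768, 0.639, -0.03], [0.64, -0.768, 0.024], [-0.008, -0.038, -0.999]]
ft_force: [-2.7, 8.3, -0.2]
grip_width: 0.03
```

```bash
python3 -c "
from h import *
arc([.6],z=.081)"
```

```text
th now 0.6984 rad 0.1257 yaw th 0.701 F [-2.7  8.3 -0.2] z 0.0806 w 0.03 t 10.7
0.6 tx 0.10 ty -1.23 tz 0.01 turn 5.8
```

Request:
{"fn": "apply_moves", "kwargs": {
  "motion": [
    {"tx":0,"ty":0.1,"tz":-0.01,"turn":-0.3,"jaw":-0.3},
    {"tx":0.02,"ty":0.2,"tz":-0.02,"turn":-0.6,"jaw":-0.3}
  ]
}}

```text
time_s: 10.87
position: [0.4889, -0.0935, 0.0806]
tool_rot: [[0.761, 0.647, -0.032], [0.648, -0.761, 0.026], [-0.008, -0.04, -0.999]]
ft_force: [-2.8, 6.9, 1.1]
grip_width: 0.0297
```

Request:
{"fn": "apply_moves", "kwargs": {
  "motion": [
    {"tx":0,"ty":0.1,"tz":-0.01,"turn":-0.3,"jaw":-0.3},
    {"tx":0.02,"ty":0.2,"tz":-0.02,"turn":-0.6,"jaw":-0.3}
  ]
}}

```text
time_s: 11.03
position: [0.4897, -0.0942, 0.0805]
tool_rot: [[0.754, 0.656, -0.034], [0.657, -0.754, 0.027], [-0.008, -0.043, -0.999]]
ft_force: [-3.7, 6.2, 0.4]
grip_width: 0.0304
```

Request:
{"fn": "apply_moves", "kwargs": {
  "motion": [
    {"tx":0,"ty":0.1,"tz":-0.01,"turn":-0.3,"jaw":-0.3},
    {"tx":0.02,"ty":0.2,"tz":-0.02,"turn":-0.6,"jaw":-0.3}
  ]
}}

```text
time_s: 11.2
position: [0.4906, -0.0953, 0.0805]
tool_rot: [[0.747, 0.664, -0.036], [0.665, -0.746, 0.028], [-0.008, -0.045, -0.999]]
ft_force: [-4.7, 6.3, 0.6]
grip_width: 0.0299
```

Request:
{"fn": "apply_moves", "kwargs": {
  "motion": [
    {"tx":0,"ty":0.1,"tz":-0.01,"turn":-0.3,"jaw":-0.3},
    {"tx":0.02,"ty":0.2,"tz":-0.02,"turn":-0.6,"jaw":-0.3}
  ]
}}

```text
time_s: 11.37
position: [0.4919, -0.0967, 0.0805]
tool_rot: [[0.739, 0.672, -0.036], [0.673, -0.739, 0.028], [-0.008, -0.045, -0.999]]
ft_force: [-4.2, 5.0, 0.2]
grip_width: 0.0297
```

```bash
python3 -c "
from h import *
arc([.6],z=.081)"
```

```text
th now 0.7429 rad 0.1255 yaw th 0.7451 F [-4.2  5.   0.2] z 0.0805 w 0.0297 t 11.3667
0.6 tx 0.14 ty -1.78 tz 0.03 turn 8.3
```

Request:
{"fn": "apply_moves", "kwargs": {
  "motion": [
    {"tx":0,"ty":0.1,"tz":-0.01,"turn":-0.3,"jaw":-0.3},
    {"tx":0.01,"ty":0.2,"tz":-0.02,"turn":-0.6,"jaw":-0.3}
  ]
}}

```text
time_s: 11.53
position: [0.493, -0.098, 0.0805]
tool_rot: [[0.732, 0.68, -0.037], [0.681, -0.731, 0.029], [-0.008, -0.047, -0.999]]
ft_force: [-2.0, 3.8, 0.0]
grip_width: 0.0296
```

Request:
{"fn": "apply_moves", "kwargs": {
  "motion": [
    {"tx":0,"ty":0.1,"tz":-0.01,"turn":-0.3,"jaw":-0.3},
    {"tx":0.01,"ty":0.2,"tz":-0.02,"turn":-0.6,"jaw":-0.3}
  ]
}}

```text
time_s: 11.7
position: [0.4941, -0.0992, 0.0805]
tool_rot: [[0.725, 0.688, -0.039], [0.689, -0.724, 0.03], [-0.008, -0.048, -0.999]]
ft_force: [-3.3, 5.7, 0.4]
grip_width: 0.0302
```

Request:
{"fn": "apply_moves", "kwargs": {
  "motion": [
    {"tx":0,"ty":0.1,"tz":-0.01,"turn":-0.3,"jaw":-0.3},
    {"tx":0.01,"ty":0.2,"tz":-0.02,"turn":-0.6,"jaw":-0.3}
  ]
}}

```text
time_s: 11.87
position: [0.4951, -0.1003, 0.0804]
tool_rot: [[0.717, 0.696, -0.04], [0.697, -0.716, 0.031], [-0.007, -0.05, -0.999]]
ft_force: [-4.6, 6.0, 0.4]
grip_width: 0.03
```

Request:
{"fn": "apply_moves", "kwargs": {
  "motion": [
    {"tx":0,"ty":0.1,"tz":-0.01,"turn":-0.3,"jaw":-0.3},
    {"tx":0.01,"ty":0.2,"tz":-0.02,"turn":-0.6,"jaw":-0.3}
  ]
}}

```text
time_s: 12.03
position: [0.4961, -0.1012, 0.0804]
tool_rot: [[0.709, 0.704, -0.041], [0.705, -0.709, 0.032], [-0.007, -0.052, -0.999]]
ft_force: [-4.1, 5.7, 0.5]
grip_width: 0.03
```

```bash
python3 -c "
from h import *
arc([.6],z=.081)"
```

```text
th now 0.7922 rad 0.1258 yaw th 0.789 F [-4.1  5.7  0.5] z 0.0804 w 0.03 t 12.0333
0.6 tx 0.24 ty -2.40 tz 0.06 turn 10.8
```

Request:
{"fn": "apply_moves", "kwargs": {
  "motion": [
    {"tx":0.01,"ty":0.1,"tz":-0.01,"turn":-0.3,"jaw":-0.3},
    {"tx":0.02,"ty":0.2,"tz":-0.02,"turn":-0.6,"jaw":-0.3}
  ]
}}

```text
time_s: 12.2
position: [0.4973, -0.1024, 0.0804]
tool_rot: [[0.701, 0.712, -0.043], [0.713, -0.701, 0.032], [-0.007, -0.053, -0.999]]
ft_force: [-2.9, 5.0, 1.2]
grip_width: 0.0294
```

Request:
{"fn": "apply_moves", "kwargs": {
  "motion": [
    {"tx":0.01,"ty":0.1,"tz":-0.01,"turn":-0.3,"jaw":-0.3},
    {"tx":0.02,"ty":0.2,"tz":-0.02,"turn":-0.6,"jaw":-0.3}
  ]
}}

```text
time_s: 12.37
position: [0.4982, -0.1033, 0.0803]
tool_rot: [[0.693, 0.719, -0.045], [0.72, -0.693, 0.033], [-0.007, -0.055, -0.998]]
ft_force: [-4.2, 5.7, 2.4]
grip_width: 0.0299
```

Request:
{"fn": "apply_moves", "kwargs": {
  "motion": [
    {"tx":0.01,"ty":0.1,"tz":-0.01,"turn":-0.3,"jaw":-0.3},
    {"tx":0.02,"ty":0.2,"tz":-0.02,"turn":-0.6,"jaw":-0.3}
  ]
}}

```text
time_s: 12.53
position: [0.4995, -0.1043, 0.0803]
tool_rot: [[0.685, 0.727, -0.046], [0.728, -0.685, 0.034], [-0.007, -0.057, -0.998]]
ft_force: [-5.5, 6.2, 2.3]
grip_width: 0.0302
```

Request:
{"fn": "apply_moves", "kwargs": {
  "motion": [
    {"tx":0.01,"ty":0.1,"tz":-0.01,"turn":-0.3,"jaw":-0.3},
    {"tx":0.02,"ty":0.2,"tz":-0.02,"turn":-0.6,"jaw":-0.3}
  ]
}}

```text
time_s: 12.7
position: [0.5004, -0.1052, 0.0802]
tool_rot: [[0.677, 0.734, -0.048], [0.736, -0.677, 0.035], [-0.006, -0.059, -0.998]]
ft_force: [-3.5, 6.1, 1.1]
grip_width: 0.0297
```

```bash
python3 -c "
from h import *
arc([.6],z=.081)"
```

```text
th now 0.8388 rad 0.1258 yaw th 0.8332 F [-3.5  6.1  1.1] z 0.0802 w 0.0297 t 12.7
0.6 tx 0.34 ty -2.97 tz 0.10 turn 13.4
```

Request:
{"fn": "apply_moves", "kwargs": {
  "motion": [
    {"tx":0.01,"ty":0.1,"tz":-0.02,"turn":-0.3,"jaw":-0.3},
    {"tx":0.02,"ty":0.2,"tz":-0.03,"turn":-0.6,"jaw":-0.3}
  ]
}}

```text
time_s: 12.87
position: [0.5019, -0.1065, 0.0802]
tool_rot: [[0.669, 0.741, -0.048], [0.743, -0.668, 0.035], [-0.006, -0.059, -0.998]]
ft_force: [-1.5, 0.6, -0.7]
grip_width: 0.0302
```

Request:
{"fn": "apply_moves", "kwargs": {
  "motion": [
    {"tx":0.01,"ty":0.1,"tz":-0.02,"turn":-0.3,"jaw":-0.3},
    {"tx":0.02,"ty":0.2,"tz":-0.03,"turn":-0.6,"jaw":-0.3}
  ]
}}

```text
time_s: 13.03
position: [0.5041, -0.1084, 0.0806]
tool_rot: [[0.661, 0.749, -0.047], [0.75, -0.66, 0.034], [-0.006, -0.058, -0.998]]
ft_force: [1.1, 0.7, 0.3]
grip_width: 0.0299
```

Request:
{"fn": "apply_moves", "kwargs": {
  "motion": [
    {"tx":0.01,"ty":0.1,"tz":-0.02,"turn":-0.3,"jaw":-0.3},
    {"tx":0.02,"ty":0.2,"tz":-0.03,"turn":-0.6,"jaw":-0.3}
  ]
}}

```text
time_s: 13.2
position: [0.5059, -0.1099, 0.0808]
tool_rot: [[0.653, 0.756, -0.047], [0.757, -0.652, 0.034], [-0.005, -0.058, -0.998]]
ft_force: [-2.7, 1.1, 0.2]
grip_width: 0.0302
```

Request:
{"fn": "apply_moves", "kwargs": {
  "motion": [
    {"tx":0.01,"ty":0.1,"tz":-0.02,"turn":-0.3,"jaw":-0.3},
    {"tx":0.02,"ty":0.2,"tz":-0.03,"turn":-0.6,"jaw":-0.3}
  ]
}}

```text
time_s: 13.37
position: [0.5075, -0.1111, 0.0809]
tool_rot: [[0.645, 0.763, -0.048], [0.765, -0.644, 0.034], [-0.005, -0.058, -0.998]]
ft_force: [-2.0, 1.5, -1.5]
grip_width: 0.03
```

```bash
python3 -c "
from h import *
arc([.6],z=.081)"
```

```text
th now 0.9116 rad 0.126 yaw th 0.8771 F [-2.   1.5 -1.5] z 0.0809 w 0.03 t 13.3667
0.6 tx 0.47 ty -3.86 tz 0.21 turn 15.9
```

The force dropped to about 2 N while the tool moved freely, so I'll look.

```bash
python3 -c "
from h import *
I,D=save('side','side3')
cv2.imwrite('pics/crop3.png',cv2.resize(I[130:260,230:400,::-1],None,fx=4.6,fy=4.6,interpolation=2))
I,D=save('top','top3')
cv2.imwrite('pics/crop3t.png',cv2.resize(I[130:250,270:400,::-1],None,fx=4.6,fy=4.6,interpolation=2))
arc([.6],z=.081)"
```

```text
th now 0.9129 rad 0.126 yaw th 0.8768 F [-0.6  0.7 -1.4] z 0.0809 w 0.03 t 13.4667
0.6 tx 0.47 ty -3.88 tz 0.21 turn 15.9
```

View pics/crop3.png

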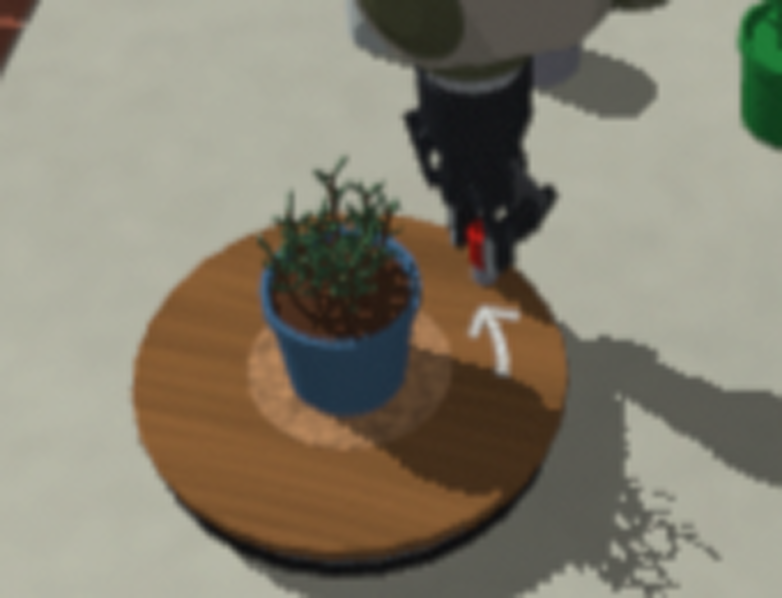

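View pics/crop3t.png

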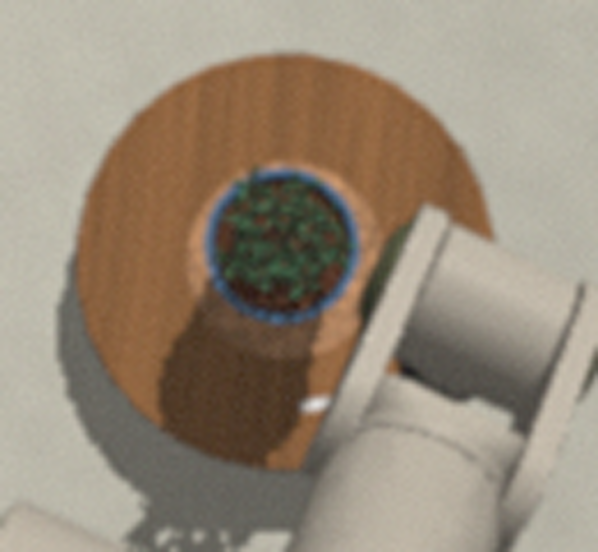

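The side crop shows the red knob at (476,247) and its neck at (487,275), still between the fingers. The pot is upright and central, and the arrow at (495,340) has turned. I'll measure the disc angle from the arrow's tail in the two side views.

```bash
cat > ang.py <<'E'
from h import *
def arrow(f):
    I=cv2.imread(f'pics/{f}.png'); h=cv2.cvtColor(I,cv2.COLOR_BGR2HSV).astype(int)
    m=np.zeros(I.shape[:2],bool); v,u=np.mgrid[:400,:640]
    c,_=ray('side',0,0); K,R,t=cam('side')
    d=np.stack([(u-K[0,2])/K[0,0],(v-K[1,2])/K[1,1],np.ones_like(u,float)],-1)@R
    P=c+d*((.044-c[2])/d[...,2])[...,None]; r=P[...,:2]-AX; rr=np.hypot(r[...,0],r[...,1])
    D=np.load(f'pics/{f}.npy'); Z=cloud('side',D)[...,2]
    m=(rr>.07)&(rr<.118)&(h[...,1]<60)&(h[...,2]>75)&(abs(Z-.044)<.012)
    k,l,s,cc=cv2.connectedComponentsWithStats(m.astype(np.uint8)); i=1+s[1:,4].argmax()
    a=np.unwrap(np.arctan2(r[...,1],r[...,0])[l==i]) ; a=a%(2*np.pi)
    print(f,'n',s[i,4],'px',cc[i],'angle mean %.3f min %.3f max %.3f r %.4f'%(a.mean(),a.min(),a.max(),rr[l==i].mean()))
    return a
def red(f):
    I=cv2.imread(f'pics/{f}.png'); h=cv2.cvtColor(I,cv2.COLOR_BGR2HSV)
    m=(((h[...,0]<8)|(h[...,0]>172))&(h[...,1]>130)&(h[...,2]>60)); m[:,:320]=0; m[:150]=0; m[300:]=0
    v,u=np.nonzero(m); D=np.load(f'pics/{f}.npy'); Q=cloud('side',D)[m]
    print('  red px',len(u),u.mean(),v.min(),v.max(),'pts',np.median(Q,0).round(4))
if __name__=='__main__':
    import sys
    for f in sys.argv[1:]: arrow(f); red(f)
E
python3 ang.py side0 side1 side3
```

```text
side0 n 64 px [332.359375 224.34375 ] angle mean 2.712 min 2.352 max 2.957 r 0.1012
  red px 79 345.1518987341772 202 213 pts [ 0.4592 -0.0051  0.0893]
side1 n 70 px [332.27142857 224.18571429] angle mean 2.716 min 2.352 max 2.957 r 0.1006
  red px 34 344.97058823529414 206 213 pts [ 0.4585 -0.0013  0.0789]
side3 n 53 px [336.56603774 202.0754717 ] angle mean 3.639 min 3.271 max 3.863 r 0.1031
  red px 31 332.8709677419355 178 187 pts [ 0.5122 -0.1022  0.086 ]
```

```bash
python3 -c "
from h import *
p=camera_params('side');K,R,t=cam('side')
def pr(th,z):
    q=AX+.125*np.array([np.cos(PH0+th),np.sin(PH0+th)]); c=-R.T@t; n=c[:2]-q; q=q+.012*n/np.hypot(*n)
    return cv2.projectPoints(np.array([[*q,z]]),np.array(p['rvec'],float),np.array(p['tvec'],float),K,None)[0].ravel().round(1)
for th in(0,.87,.89,.91,.93):
    print(th,[pr(th,z+l) for l in (0,.0085) for z in (.062,.092)])
"
```

```text
0 [array([345.6, 214.1]), array([345.9, 207.9]), array([345.7, 212.4]), array([346. , 206.1])]
0.87 [array([335.7, 189.6]), array([335.8, 183.2]), array([335.8, 187.8]), array([335.9, 181.4])]
0.89 [array([335.2, 189.2]), array([335.3, 182.8]), array([335.2, 187.4]), array([335.3, 181. ])]
0.91 [array([334.7, 188.8]), array([334.8, 182.4]), array([334.7, 187. ]), array([334.8, 180.6])]
0.93 [array([334.2, 188.3]), array([334.2, 182. ]), array([334.2, 186.6]), array([334.3, 180.1])]
```

The picture can't settle it (bottom edge at row 187: home predicts 187.7, riding on the track 185.9). Feeling on with 1 mm pushes.

Request:
{"fn": "apply_moves", "kwargs": {
  "motion": [
    {"tx":0,"ty":0.05,"tz":0,"turn":-0.5,"jaw":-0.3},
    {"tx":0.02,"ty":0.1,"tz":0,"turn":-1,"jaw":-0.3}
  ]
}}

```text
time_s: 13.63
position: [0.5084, -0.1116, 0.0808]
tool_rot: [[0.631, 0.775, -0.047], [0.776, -0.63, 0.034], [-0.004, -0.058, -0.998]]
ft_force: [-2.3, 1.3, -0.9]
grip_width: 0.0301
```

Request:
{"fn": "apply_moves", "kwargs": {
  "motion": [
    {"tx":0,"ty":0.05,"tz":0,"turn":-0.5,"jaw":-0.3},
    {"tx":0.02,"ty":0.1,"tz":0,"turn":-0.8,"jaw":-0.3}
  ]
}}

```text
time_s: 13.8
position: [0.5088, -0.1116, 0.0807]
tool_rot: [[0.619, 0.784, -0.049], [0.785, -0.618, 0.035], [-0.003, -0.06, -0.998]]
ft_force: [-5.8, 3.7, 2.1]
grip_width: 0.0299
```

Request:
{"fn": "apply_moves", "kwargs": {
  "motion": [
    {"tx":0,"ty":0.05,"tz":0,"turn":-0.3,"jaw":-0.3},
    {"tx":0.02,"ty":0.1,"tz":0,"turn":-0.5,"jaw":-0.3}
  ]
}}

```text
time_s: 13.97
position: [0.509, -0.1116, 0.0807]
tool_rot: [[0.612, 0.79, -0.051], [0.791, -0.61, 0.036], [-0.003, -0.062, -0.998]]
ft_force: [-6.6, 4.1, 3.2]
grip_width: 0.0303
```

```bash
python3 -c "
from h import *
arc([.6],z=.081)
save('side','side4')"; python3 ang.py side4
```

```text
th now 0.924 rad 0.1255 yaw th 0.9197 F [-6.6  4.1  3.2] z 0.0807 w 0.0303 t 13.9667
0.6 tx 0.58 ty -3.99 tz 0.21 turn 18.3
side4 n 53 px [336.47169811 201.71698113] angle mean 3.654 min 3.272 max 3.881 r 0.1033
  red px 35 332.7142857142857 178 187 pts [ 0.5136 -0.1017  0.0849]
```

Request:
{"fn": "apply_moves", "kwargs": {
  "motion": [
    {"tx":0,"ty":0.1,"tz":-0.01,"turn":0,"jaw":-0.3},
    {"tx":0,"ty":0.18,"tz":-0.01,"turn":0,"jaw":-0.3}
  ]
}}

```text
time_s: 14.18
position: [0.5092, -0.1118, 0.0806]
tool_rot: [[0.611, 0.79, -0.054], [0.792, -0.61, 0.038], [-0.003, -0.066, -0.998]]
ft_force: [-9.0, 6.4, 5.6]
grip_width: 0.0298
```

```bash
python3 -c "
from h import *
arc([.6],z=.081)"
```

```text
th now 0.9266 rad 0.1256 yaw th 0.9205 F [-9.   6.4  5.6] z 0.0806 w 0.0298 t 14.1833
0.6 tx 0.59 ty -4.03 tz 0.22 turn 18.4
```

It is blocked: an 11 N push moved it only 0.3 mm, so the pin is in a hole. Backing off, opening and rising to check.

Request:
{"fn": "apply_moves", "kwargs": {
  "motion": [
    {"tx":0,"ty":-0.2,"tz":0,"turn":0,"jaw":-0.3},
    {"tx":0,"ty":-0.3,"tz":0,"turn":0,"jaw":-0.1},
    {"tx":0,"ty":-0.3,"tz":0,"turn":0,"jaw":0.1},
    {"tx":0,"ty":-0.3,"tz":0,"turn":0,"jaw":0.1}
  ]
}}

```text
time_s: 14.52
position: [0.5074, -0.1103, 0.081]
tool_rot: [[0.611, 0.79, -0.053], [0.792, -0.61, 0.037], [-0.003, -0.064, -0.998]]
ft_force: [0.2, 0.1, 0.3]
grip_width: 0.0467
```

Request:
{"fn": "apply_moves", "kwargs": {
  "motion": [
    {"tx":0,"ty":-0.1,"tz":-1,"turn":0,"jaw":0.1},
    {"tx":0,"ty":-0.2,"tz":-3,"turn":0,"jaw":0.1},
    {"tx":0,"ty":-0.4,"tz":-6,"turn":0,"jaw":0.1},
    {"tx":0,"ty":-0.6,"tz":-9,"turn":0,"jaw":0.1},
    {"tx":0,"ty":-0.7,"tz":-11,"turn":0,"jaw":0.1}
  ]
}}

```text
time_s: 14.93
position: [0.5082, -0.1104, 0.1948]
tool_rot: [[0.611, 0.79, -0.049], [0.792, -0.61, 0.035], [-0.002, -0.06, -0.998]]
ft_force: [-0.2, -0.5, -0.6]
grip_width: 0.0473
```

```bash
python3 -c "
from h import *
arc([.6],z=.081)
I,D=save('side','side5')
cv2.imwrite('pics/crop5.png',cv2.resize(I[130:260,230:400,::-1],None,fx=4.6,fy=4.6,interpolation=2))"; python3 ang.py side5
```

```text
th now 0.9137 rad 0.125 yaw th 0.9207 F [-0.2 -0.5 -0.6] z 0.1948 w 0.0473 t 14.9333
0.6 tx 0.56 ty -3.18 tz 11.59 turn 18.4
side5 n 55 px [336.49090909 201.83636364] angle mean 3.649 min 3.271 max 3.881 r 0.1033
  red px 57 334.50877192982455 178 187 pts [ 0.5077 -0.102   0.0871]
```

View pics/crop5.png

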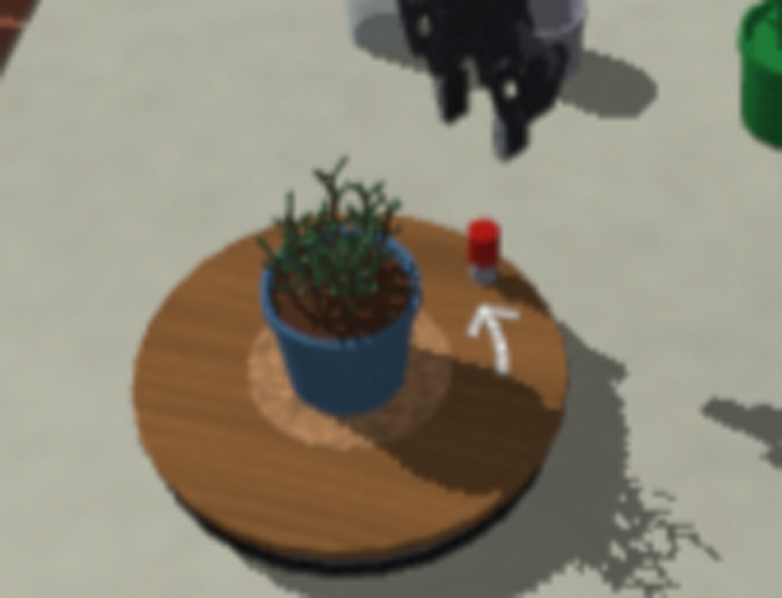

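The crop shows the knob free at (484,243), its neck at (484,275), the pot upright and the gripper clear. I'll check the knob's height by sub-pixel centroid and depth against the start picture.

```bash
python3 -c "
from h import *
save('top','top5')
p=camera_params('side');K,R,t=cam('side')
def pr(th,z):
    q=AX+.125*np.array([np.cos(PH0+th),np.sin(PH0+th)])
    return cv2.projectPoints(np.array([[*q,z]]),np.array(p['rvec'],float),np.array(p['tvec'],float),K,None)[0].ravel().round(2)
for f,x in(('side0',(335,196,356,218)),('side5',(324,172,345,192))):
    I=cv2.imread(f'pics/{f}.png').astype(float); u0,v0,u1,v1=x; c=I[v0:v1,u0:u1]; w=c[...,2]-1.0*c[...,1]-1.0*c[...,0]*.5-25; w=np.clip(w,0,60)
    w=np.clip(w/50,0,1)
    v,u=np.mgrid[v0:v1,u0:u1]; Q=cloud('side',np.load(f'pics/{f}.npy'))[v0:v1,u0:u1]; m=w>.9
    print(f,'cen',(w*u).sum()/w.sum(),(w*v).sum()/w.sum(),'rows',w.sum(1).round(1),'z',np.percentile(Q[m][:,2],[10,50,90,100]).round(4), m.sum())
print(pr(0,.077),[(th,pr(th,.077),pr(th,.0855)) for th in(.9,.915,.93)])
I=cv2.imread('pics/top5.png').astype(float); w=I[...,2]-I[...,1]*1.5>40; w[:150]=0; v,u=np.nonzero(w);print('top',len(u),u.mean(),v.mean())
"
```

```text
side0 cen 345.012073334327 206.6835593978238 rows [0.  0.  0.  0.  0.  0.1 3.6 6.7 7.7 7.9 7.6 7.4 6.6 6.1 5.4 4.6 3.3 0.1
 0.  0.  0.  0. ] z [0.0861 0.0926 0.0947 0.0953] 39
side5 cen 334.2799686089857 182.07671179124978 rows [0.  0.  0.  0.  0.  0.  4.3 6.  6.  6.2 6.2 5.7 5.4 5.3 4.5 1.4 0.  0.
 0.  0. ] z [0.0839 0.0925 0.0947 0.0973] 35
[345.91 207.96] [(0.9, array([335.04, 183.09]), array([335.07, 181.28])), (0.915, array([334.64, 182.78]), array([334.66, 180.97])), (0.93, array([334.23, 182.48]), array([334.25, 180.67]))]
top 59 218.5084745762712 248.67796610169492
```

Corrected for the start picture's offset, the knob sits at v=183.4 px. Home predicts 183.2 and riding on the track predicts 181.4. Depth agrees: the knob-top percentiles at the start and now are 92.6/94.7 and 92.5/94.7 mm. The pin is home at about 0.9 rad, so I'm handing in.

```bash
python3 -c "
from h import *
print(telemetry.observe()['ft_force'].round(2)); print(close_job())"
```

```text
[-0.63 -0.46 -0.24]
the job is handed in; nothing more can be done
None
```

I pulled the pin clear, turned the stand anticlockwise, and the pin sprang home in the next hole at about 0.9 rad. I then let go and handed in at about 15 s of the 61 s allowed; `close_job()` gave no verdict.

- **Lift:** the pin was raised 13.7 mm, and the wrist read 9.7 N, which matches the spring.
- **Turn:** I carried the knob gripped and raised to 0.5 rad, set the pin on the track, and opened the jaws to cage the knob. From there I pushed it gently with one finger until it stopped. The highest wrist force I read while pushing was about 12 N.
- **Pin home:** at the stop, an 11 N push moved it only 0.3 mm. The knob's height in the side view fits home (183.4 px measured, 183.2 expected; riding on the track would be 181.4). Depth readings of the knob top match the start.
- **Pot and arm:** by eye in the last picture the pot was upright and central. The arm was clear of everything, with no load on the wrist.

**Doubtful or disagreeing checks:**
- **Angle:** the arrow on the disc gave about 0.93 rad and the knob position about 0.90 rad; both are inside the allowed range.
- **When it dropped:** I did not see the moment it dropped. The push force fell to about 2 N before the stop, and the first picture taken then could not settle it.
- **Tool tilt:** the tool tilted about 0.06 rad while pushing.
- **Last top view:** the red mask there did not find the knob, so it gave no check.

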